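# Clear the corner fence and push the flat bar square into it

## Task

First take the gauge pin and the black loupe out of the corner of the fence and put them in the grey parts tray. Then slide the flat bar along the plate, without lifting it, until its long side lies flush along the fence's rail and its end touches the end stop. Leave the other tools and parts where they are.

Things in the scene. Friction and masses are not known exactly. Their poses are not given: they have to be found in the camera images.
- setup_plate: fixed grey plate, top 10 mm above the bench, with an L-shaped steel fence on it, 22 mm higher. Origin: under the fence's inner corner, at bench level. Rail's face: plane y = 0, from the corner 215 mm along -x (towards the robot); rail 22 mm wide on the -y side. End stop's face: plane x = 0, 85 mm along +y; stop 25 mm thick on the +x side. Plate spans x -310 to 30, y -115 to 360 mm.
- flat_bar: plain aluminium flat bar, loose on the plate, 240 long (x) x 88 wide (y) x 16 mm thick; origin at the centre of its underside. 0.5 to 0.75 kg; takes 2 to 8 N to push. Starts on the rail's +y side, turned up to 0.35 rad from the plate's yaw, +x end nearer the stop. When home its origin is at x = -120, y = 44 mm in the plate's frame.
- loupe: black loupe, upright cylinder 32 mm across, 26 mm high, standing on the plate between rail and bar; origin at the centre of its underside.
- gauge_pin: plain steel gauge pin, upright cylinder 12 mm across, 30 mm high, standing on the plate between rail and bar; origin at the centre of its underside.
- parts_tray: grey rectangular open tray, 75 (its x) x 110 (its y) x 22 mm high, thin walls and floor (about 2 mm), fixed on the bench at the left; origin at the centre of its underside.
- bearing_ring: bystander: steel bearing ring 62 mm across, 12 mm high, lying flat on the plate's left edge; origin at the centre of its underside. To be left alone.
- oil_bottle: bystander: cream oil bottle with a red spout, 42 mm across, 118 mm high, standing on the plate beside the near end of the rail; origin at the centre of its underside. To be left alone.
- screwdriver: bystander: screwdriver with a red handle, 24 x 192 (its y) x 24 mm, lying on the plate on the other side of the rail from the bar; origin at the centre of its underside. To be left alone.
- micrometer: bystander: micrometer 48 x 130 x 12 mm lying at the left; origin at the centre of its underside. To be left alone.

How it is judged:
By the outcome, as a careful person would: the job done as asked, in the order asked, and still so for the second after the job is handed in, with the robot touching nothing.
It also fails if it takes over 72 s, if anything falls off the work surface, if the arm or the gripper's body presses on something with over 40 N, if the wrist force passes 120 N, or if a joint passes its speed limit or range.

## Robot

A 6-joint arm with a two-finger parallel gripper is mounted at the origin on a cart in front of the work surface, level with it; the furniture and walls round the work are solid. World frame = base frame: x ahead of the robot, y to its left, z up, the work surface at z = 0. Lengths are in mm, angles in rad, forces in N, time in s.
With the tool pointing down it reaches from about 325 to 850 mm from the base axis. Payload 15.5 kg.
Tool frame: the origin (TCP) lies between the finger pads; the fingertips stand 11 mm ahead of it and the grasp point (between the pads) lies 8 mm behind it; x points along the fingers, y is the direction in which the jaws open and shut, and the axes are right-handed (so a half turn about x gives the same grasp; the last joint's range is limited). The gripper opens to 91 mm and grips with 3 to 60 N. Pads are 32 mm wide; open, the fingers measure 118 mm over their backs; the gripper's body (76 mm by 178 mm) begins 60 mm behind the grasp point.
Start: joints at [1.03, 0.494, 1.345, -0, 1.302, -0.096], TCP at [269.483, 563.92, 224.915] pointing down, gripper open.
Joint ranges: [-2.91, 2.91], [-0.82, 2.16], [0.22, 2.67], [-1.22, 4.37], [0.12, 2.79], [-3.08, 3.08]. Speed limits (rad/s): [1.89, 1.89, 2.57, 3.01, 3.01, 3.01].

## Interface

Orientations are given as a 3x3 rotation matrix whose columns are the frame's x, y, z axes.
In Python, from rig import bot, snapshot, recognise, regions_of, pinpoint gives the robot as it stands.
- The arm moves only by the shell command python3 -m handwheel 'ROWS' [OPENING] [FORCE]. ROWS is JSON, a list that holds one entry, the list of rows, each a list of 6 numbers: the shift along the tool's x, y, z in cm, then the turn, a rotation vector about the tool's x, y, z in rad. In form: [[[tx, ty, tz, rx, ry, rz], ...]]. A call has 1 to 10 rows; each row shifts and turns the pose as measured when the row begins, along the tool's axes as they then stand; what a row does not reach is not made up. A row lasts 1/10 s, in which the tool goes at most 50 mm and 8.59 degrees, less where a joint would pass 70% of its speed; a pose out of reach is approached as far as the arm can. A call is refused whole if a number of a shift passes 5 or a number of a turn 0.15, either way. A call with a gripper value outside its range is refused whole. OPENING is the opening, from 0 (shut) to 1 (fully open), set as the call begins (- or left out, the last holds). The fingers move at their own pace and stop on an object; FORCE is the grip in N (left out, the last holds). Time passes only in rows, so rows that do not move let the fingers close. It gives the time, the measured TCP pose, the force and the opening at its end, in the units of the state.
- bot.observe(): the state, without advancing time (a new reading comes with each control period).
- snapshot(name): name is "scene" or "top" or "wrist"; returns a dict with "color" (400x640x3 uint8, red, green, blue), "fx", "fy", "cx", "cy" (pixels), "position" and "rotation" of the camera in the world. Camera axes: x right, y up, looking along -z (the intrinsics and any distortion apply to the point x, -y, -z); pixel columns grow to the right and rows downward; lengths in mm; the calibration is good to about 2 mm. The wrist camera is an equidistant fisheye: a pixel r from the principal point sees the ray r / f radians off the axis. A picture is of the moment at which its call begins. There is no depth.
- bot.close_job(): hands the job in, once; it reports no verdict.
Trained networks look in a picture, given as the dict that the camera call returned (one of the last four; its "shot" number tells which), for a name from the list of things; names that differ only in an ending like _2 or _b are one class to them, and where a whole thing is asked for, a point or a joint stands for the part that bears it (a point fixed in the world has none). Each returns a list of dicts, best first, with "score" (0 to 1); they miss things now and then, are a little off and sometimes report something else, mostly with a low value. They report only what shows in the picture. A call takes as long as a camera call.
- recognise(picture, target): "centre" ([x, y, z] in mm, in world coordinates, good to about 4 mm: the middle of the surface that is visible of it).
- regions_of(picture, target): "pixels" (400x640 bool, what is visible of it).
- pinpoint(picture, target): "centre" ([x, y, z] in mm, in world coordinates, good to about 4 mm: a listed point, or the origin of a listed thing).
The state is a dict: "time_s": time; "joint_pos": joint angles; "joint_velocities": joint speeds; "tau": joint torques, N m; "eef_pos": TCP position; "orientation": TCP orientation; "wrist_force": force on the tool from outside, world axes, zero at the start; "wrist_torque": the same for the moment, N m; "finger_gap": finger opening in mm.
Only numpy, scipy, OpenCV 4.12 (cv2) and the standard library are available. Lean on these libraries where they do the work, as an engineer would, in place of code of your own. Each camera call takes 0.05 s, during which the arm holds its last target.

## Working session

There is one attempt and no reset: what is moved stays moved. The work goes in short steps, Python scripts to look and compute and a shell command to move; the robot and the scene stay as the last step left them, time stands still between calls to the robot, and variables do not carry over. Pictures are saved under pics/ and viewed, and the job is handed in when it is done.

```bash
ls; mkdir -p pics
cat > h.py <<'E'
import numpy as np,cv2
from rig import bot, snapshot, recognise, regions_of, pinpoint
def save(p,n):
    cv2.imwrite('pics/'+n+'.png',cv2.cvtColor(p['color'],cv2.COLOR_RGB2BGR))
def ray(p,u,v):
    d=np.array([(u-p['cx'])/p['fx'],-(v-p['cy'])/p['fy'],-1.0]); R=np.array(p['rotation'])
    return np.array(p['position']),R@d
def hit(p,u,v,z):
    o,d=ray(p,u,v); return o+d*(z-o[2])/d[2]
def proj(p,X):
    c=np.array(p['rotation']).T@(np.asarray(X,float)-np.array(p['position']))
    return p['cx']+p['fx']*c[0]/-c[2], p['cy']-p['fy']*c[1]/-c[2]
E
cat > a.py <<'E'
from h import *
np.set_printoptions(precision=1,suppress=True)
t=snapshot('top');save(t,'top0')
for n in ['setup_plate','flat_bar','loupe','gauge_pin','parts_tray']:
    for f in (recognise,pinpoint):
        print(n,f.__name__,[(np.array(d['centre']),round(d['score'],2)) for d in f(t,n)[:2]])
s=snapshot('scene');save(s,'scene0')
for n in ['setup_plate','flat_bar','loupe','gauge_pin','parts_tray']:
    print(n,[(np.array(d['centre']),round(d['score'],2)) for d in pinpoint(s,n)[:2]])
print(t['position'],t['rotation'],t['fx'])
print({k:v for k,v in t.items() if k not in('color',)})
o=bot.observe();print(o)
E
python3 a.py
```

```text
pics
setup_plate call [(array([ 556.3, -106.2,    5.3]), 0.73)]
setup_plate call [(array([ 696.6, -210.9,   -2. ]), 0.8), (array([ 501.8, -159.2,    8.7]), 0.64)]
flat_bar call [(array([573.9, -22.2,  26. ]), 0.97)]
flat_bar call [(array([578. , -19.6,   8.2]), 0.98)]
loupe call [(array([675. , 114.8,  23.5]), 0.33)]
loupe call [(array([ 503.2, -158.6,   10.8]), 0.64)]
gauge_pin call [(array([484.7, 330.4,   1.3]), 0.49)]
gauge_pin call []
parts_tray call [(array([488.6, 329.2,   1.2]), 0.65)]
parts_tray call [(array([488.6, 328.6,  -1.5]), 0.6)]
setup_plate [(array([ 701.1, -211. ,   -1.9]), 0.77)]
flat_bar [(array([580. , -24.3,  14.3]), 0.95)]
loupe [(array([ 502.9, -154.8,   14.3]), 0.59)]
gauge_pin [(array([ 630.1, -159.5,    9.9]), 0.49)]
parts_tray [(array([484.7, 323.8,  -7.1]), 0.66)]
[ 277.4   93.1 1396.3] [[ 0.   1.  -0.2]
 [-1.   0.  -0. ]
 [-0.   0.2  1. ]] 396.3718070146193
{'fx': 396.3718070146193, 'fy': 396.3718070146193, 'cx': 317.41360803811517, 'cy': 201.6696433790216, 'position': array([ 277.4,   93.1, 1396.3]), 'rotation': array([[ 0. ,  1. , -0.2],
       [-1. ,  0. , -0. ],
       [-0. ,  0.2,  1. ]]), 'shot': 1}
{'time_s': 0.85, 'joint_pos': array([ 1. ,  0.5,  1.3, -0. ,  1.3, -0.1]), 'joint_velocities': array([-0., -0.,  0.,  0.,  0.,  0.]), 'tau': array([  0. , -87.9, -38.2,   0.1,   0. ,  -0. ]), 'eef_pos': array([269.5, 563.9, 224.9]), 'orientation': array([[ 0. ,  0.4,  0.9],
       [-0. ,  0.9, -0.4],
       [-1. , -0. ,  0. ]]), 'wrist_force': array([ 0.3,  0.4, -0.4]), 'wrist_torque': array([-0.,  0.,  0.]), 'finger_gap': 91.2522608059584}
```

View pics/top0.png

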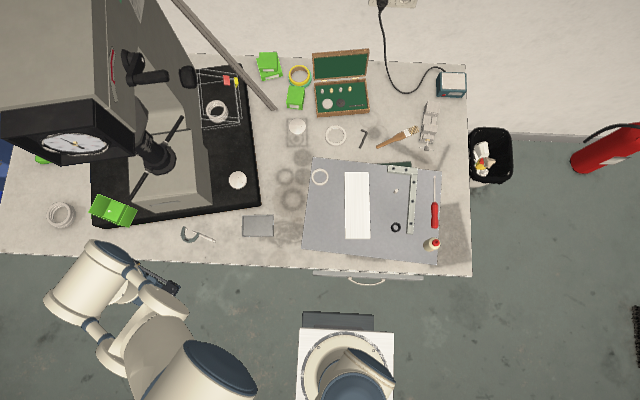

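View pics/scene0.png

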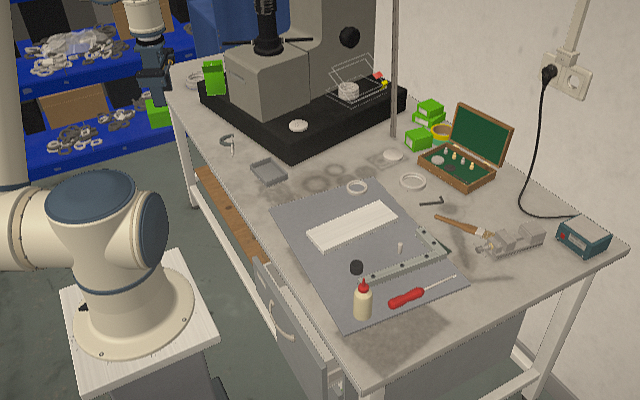

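```bash
cat > b.py <<'E'
from h import *
im=cv2.imread('pics/top0.png')
c=im[150:275,295:455]; cv2.imwrite('pics/z0.png',cv2.resize(c,None,fx=5,fy=4.8,interpolation=cv2.INTER_CUBIC))
s=cv2.imread('pics/scene0.png')
c=s[170:340,240:480]; cv2.imwrite('pics/z1.png',cv2.resize(c,None,fx=3.3,fy=3.3,interpolation=cv2.INTER_CUBIC))
E
python3 b.py
```

```text
(no output)
```

View pics/z0.png

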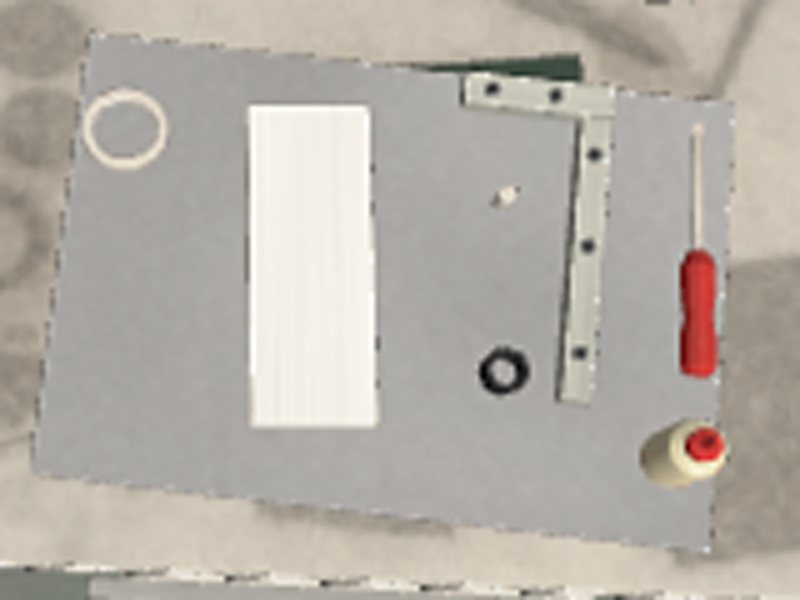

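View pics/z1.png

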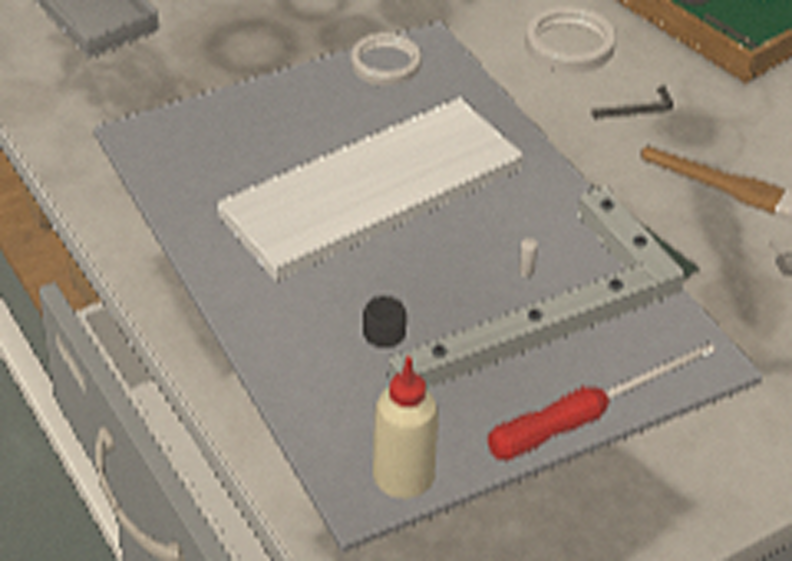

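```bash
cat > c.py <<'E'
from h import *
from scipy.optimize import least_squares
np.set_printoptions(precision=2,suppress=True)
t=snapshot('top');s=snapshot('scene')
T=lambda x,y:(295+(x+.5)/5-.5,150+(y+.5)/4.8-.5)
S=lambda x,y:(240+(x+.5)/3.3-.5,170+(y+.5)/3.3-.5)
def W(q,P):
    c,n=np.cos(q[2]),np.sin(q[2]); return np.array([q[0]+c*P[0]-n*P[1],q[1]+n*P[0]+c*P[1],P[2]])
def fit(M,tp,sp,x0,name):
    for lab,obs in (('both',[(t,T(*p)) for p in tp]+[(s,S(*p)) for p in sp]),('top',[(t,T(*p)) for p in tp]),('scn',[(s,S(*p)) for p in sp])):
        f=lambda q:np.concatenate([np.array(proj(c,W(q,P)))-np.array(o) for (c,o),P in zip(obs,(M+M) if lab=='both' else M)])
        r=least_squares(f,x0); print(name,lab,r.x,'rms',np.sqrt(np.mean(r.fun**2)))
        if lab=='both': best=r.x
    return best
pl=fit([(30,360,10),(30,-115,10),(-310,-115,10),(-310,360,10)],[(91,34),(735,101),(710,550),(35,472)],[(443,22),(760,380),(345,548),(97,130)],[700,-200,0],'plate')
ba=fit([(120,44,26),(120,-44,26),(-120,-44,26),(-120,44,26)],[(249,107),(369,105),(378,426),(252,426)],[(463,97),(521,153),(276,272),(219,207)],[578,-20,0],'bar')
for n,P in (('corner top',(0,0,32)),('rail end top',(-215,0,32)),('stop end top',(0,85,32))):
    w=W(pl,P);u,v=proj(t,w);a,b=proj(s,w);print(n,w,((u-295)*5,(v-150)*4.8),((a-240)*3.3,(b-170)*3.3))
h=W(pl,(-120,44,10));print('home',h,pl[2])
print('loupe',hit(t,*T(504,371),36),hit(s,*S(384,306),36))
print('pin',hit(t,*T(506,196),25),hit(s,*S(528,260),25))
for n in ['loupe','gauge_pin','parts_tray','oil_bottle']:
  for p in (t,s):
    for r in regions_of(p,n)[:2]:
        m=r['pixels'];v,u=np.nonzero(m); print(n,round(r['score'],2),u.mean(),v.mean(),u.min(),u.max(),v.min(),v.max(),hit(p,u.mean(),v.mean(),{'loupe':30,'gauge_pin':25,'parts_tray':10,'oil_bottle':60}[n]))
E
python3 c.py
```

```text
plate both [ 697.29 -214.62   -0.07] rms 0.7527952177170426
plate top [ 698.68 -215.24   -0.07] rms 0.4462086490761887
plate scn [ 696.73 -214.28   -0.07] rms 0.885719538756327
bar both [575.83 -24.52   0.06] rms 0.5892853131658137
bar top [576.26 -25.07   0.05] rms 0.18689459908731063
bar scn [575.7  -24.07   0.07] rms 0.7101704742530849
corner top [ 697.29 -214.62   32.  ] (np.float64(580.5355049194196), np.float64(112.90571482947003)) (np.float64(642.6633454948429), np.float64(266.0866982260351))
rail end top [ 482.82 -199.54   32.  ] (np.float64(559.0732859484064), np.float64(397.5159740478739)) (np.float64(389.5259524906066), np.float64(359.51148700375256))
stop end top [ 703.25 -129.83   32.  ] (np.float64(461.91647335988023), np.float64(99.98297894286115)) (np.float64(580.7844972637931), np.float64(196.82507192279334))
home [ 580.67 -162.31   10.  ] -0.07016883083330148
loupe [ 500.94 -159.23   36.  ] [ 504.69 -154.93   36.  ]
pin [ 634.06 -161.73   25.  ] [ 630.98 -159.69   25.  ]
loupe 0.55 398.57142857142856 226.28571428571428 398 399 225 228 [ 504.61 -171.34   30.  ]
loupe 0.47 355.85350318471336 267.38853503184714 350 362 260 274 [ 498.76 -164.04   30.  ]
parts_tray 0.65 257.3841726618705 225.27338129496403 242 273 214 236 [487.17 323.21  10.  ]
parts_tray 0.92 268.02884615384613 171.94230769230768 249 287 157 186 [483.82 324.18  10.  ]
oil_bottle 0.64 431.52906976744185 243.97674418604652 423 439 238 250 [ 444.79 -276.63   60.  ]
oil_bottle 0.85 362.3608414239482 302.2588996763754 353 372 281 320 [ 441.56 -282.36   60.  ]
```

```bash
cat >> h.py <<'E'
def go(pos,yaw,st=None):
    """delta in current tool frame cm, rot about tool axes, to reach pos with x down and tool y at angle yaw"""
    from scipy.spatial.transform import Rotation as Ro
    o=st or bot.observe(); R=np.array(o['orientation']);p=np.array(o['eef_pos'])
    y=np.array([np.cos(yaw),np.sin(yaw),0]);x=np.array([0,0,-1.]);Rt=np.column_stack([x,y,np.cross(x,y)])
    d=R.T@(np.array(pos)-p)/10; r=Ro.from_matrix(R.T@Rt).as_rotvec()
    print('t',o['time_s'],'tcp',p.round(1),'yaw',round(float(np.arctan2(R[1,1],R[0,1])),3),'gap',round(o['finger_gap'],1),'F',np.array(o['wrist_force']).round(1))
    print('tool delta cm',d.round(2),'rot',r.round(3))
E
cat > d.py <<'E'
from h import *
np.set_printoptions(precision=3,suppress=True)
t=snapshot('top');s=snapshot('scene')
for p in (t,s):
    m=regions_of(p,'parts_tray')[0]['pixels'].astype(np.uint8)
    c=max(cv2.findContours(m,0,2)[0],key=cv2.contourArea)
    b=cv2.boxPoints(cv2.minAreaRect(c)) if p is t else cv2.approxPolyDP(c,3,True)[:,0]
    print(np.array([hit(p,*q,18) for q in b]))
go((503,-157,150),0)
im=cv2.imread('pics/top0.png')[205:250,230:285];cv2.imwrite('pics/tr.png',cv2.resize(im,None,fx=10,fy=10,interpolation=cv2.INTER_CUBIC))
print(bot.observe()['joint_pos'])
E
python3 d.py
```

```text
[[519.935 379.32   18.   ]
 [525.283 269.699  18.   ]
 [450.828 264.189  18.   ]
 [445.511 372.547  18.   ]]
[[448.306 380.498  18.   ]
 [436.049 351.101  18.   ]
 [443.549 254.594  18.   ]
 [516.778 257.109  18.   ]
 [527.749 279.81   18.   ]
 [520.88  382.145  18.   ]]
t 1.55 tcp [269.5 563.9 224.9] yaw 1.125 gap 91.2 F [-0.4  0.3  0.7]
tool delta cm [  7.49 -54.98  52.16] rot [ 1.125 -0.    -0.   ]
[ 1.029  0.494  1.345  0.     1.302 -0.095]
```

View pics/tr.png

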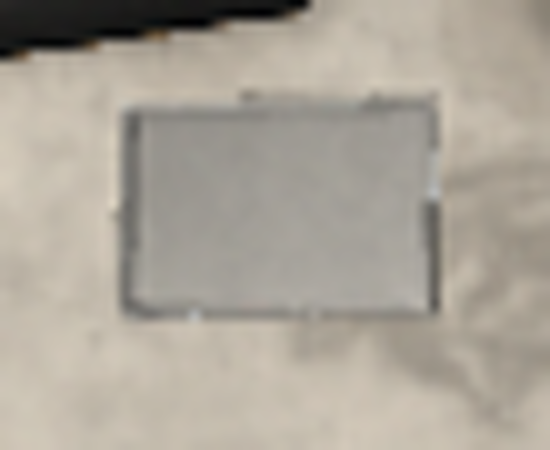

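```bash
python3 -m handwheel '[[[0,0,5,0.08,0,0],[0,0,5,0.08,0,0],[0,0,5,0.08,0,0],[0,0,5,0.08,0,0],[0,0,5,0.08,0,0],[0,0,5,0.08,0,0],[0,0,5,0.08,0,0],[0,0,5,0.08,0,0],[0,0,5,0.08,0,0],[0,0,5,0.08,0,0]]]' 0.5 15; python3 -c "
from h import *
go((632,-161,130),-0.07)"
```

```text
time_s: 2.55
eef_pos: [605.1, 214.0, 224.3]
orientation: [[0.002, 0.954, 0.3], [0.003, 0.3, -0.954], [-1.0, 0.003, -0.002]]
wrist_force: [1.4, 0.9, 0.1]
finger_gap: 45.6
t 2.55 tcp [605.1 214.  224.3] yaw 0.304 gap 45.6 F [1.4 0.9 0.1]
tool delta cm [ 9.31 -8.69 36.6 ] rot [ 0.374 -0.003 -0.002]
```

```bash
python3 -m handwheel '[[[0,0,4.8,0.095,0,0],[0,0,4.8,0.095,0,0],[0.5,0,4.8,0.095,0,0],[1,0,4.8,0.095,0,0],[1,0,4.8,0,0,0],[1,0,4.8,0,0,0],[1,0,4,0,0,0]]]'; python3 -c "
from h import *
go((632,-161,130),-0.07)
w=snapshot('wrist');save(w,'w1');print({k:v for k,v in w.items() if k!='color'})
t=snapshot('top');save(t,'t1')"
```

```text
time_s: 3.25
eef_pos: [625.6, -121.2, 179.0]
orientation: [[0.008, 0.995, -0.097], [0.003, -0.097, -0.995], [-1.0, 0.008, -0.003]]
wrist_force: [1.3, 0.1, -0.2]
finger_gap: 45.5
t 3.25 tcp [ 625.6 -121.2  179. ] yaw -0.097 gap 45.5 F [ 1.3  0.1 -0.2]
tool delta cm [4.89 0.98 3.92] rot [-0.027 -0.003 -0.008]
{'fx': 309.70691628693146, 'fy': 309.70691628693146, 'cx': 318.56709781316727, 'cy': 207.8033734143063, 'position': array([631.60078248, -50.44616759, 340.58628235]), 'rotation': array([[ 0.99526594,  0.09574413,  0.01669613],
       [-0.09687867,  0.96362221,  0.24909187],
       [ 0.00776032, -0.24953016,  0.96833593]]), 'shot': 7}
```

View pics/w1.png

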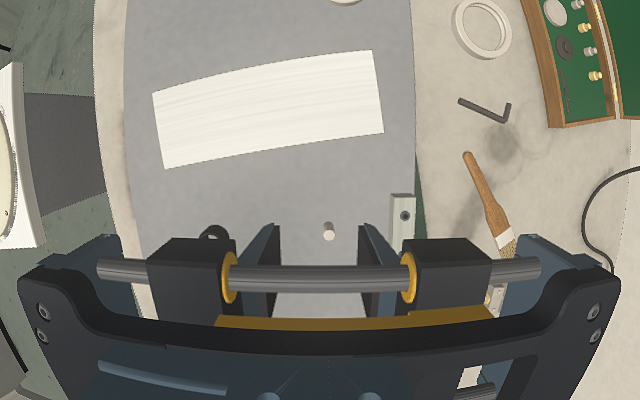

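```bash
cat >> h.py <<'E'
def wproj(p,X):
    c=np.array(p['rotation']).T@(np.asarray(X,float)-np.array(p['position'])); v=np.array([c[0],-c[1],-c[2]])
    th=np.arctan2(np.hypot(v[0],v[1]),v[2]); k=th/np.hypot(v[0],v[1]); return p['cx']+p['fx']*k*v[0],p['cy']+p['fy']*k*v[1]
def whit(p,u,v,z):
    a,b=(u-p['cx'])/p['fx'],(v-p['cy'])/p['fy'];th=np.hypot(a,b);k=np.sin(th)/max(th,1e-9)
    d=np.array(p['rotation'])@np.array([a*k,-b*k,-np.cos(th)]);o=np.array(p['position']);return o+d*(z-o[2])/d[2]
E
python3 - <<'E'
from h import *
np.set_printoptions(precision=1,suppress=True)
w=snapshot('wrist')
for z,P in ((10,(632,-161,10)),(40,(632,-161,40))): print(wproj(w,P))
print(whit(w,329,237,40),whit(w,327,224,10))
for n in ('gauge_pin','loupe','flat_bar'):
    print(n,[(np.array(d['centre']),round(d['score'],2)) for d in pinpoint(w,n)[:2]])
im=cv2.imread('pics/w1.png')[190:270,180:430];cv2.imwrite('pics/w1z.png',cv2.resize(im,None,fx=3.2,fy=3.2,interpolation=cv2.INTER_CUBIC))
# bar corners top
for q in ((152,94),(372,50),(384,132),(165,169)): print(whit(w,*q,26))
print(whit(w,391,240,32))
E
```

```text
(np.float64(327.16506334198687), np.float64(227.29134234022027))
(np.float64(328.1027699262897), np.float64(236.35395541465167))
[ 632.9 -161.8   40. ] [ 632.2 -157.1   10. ]
gauge_pin [(array([ 637. , -160.3,    4.2]), 0.71)]
loupe [(array([ 503.9, -158.2,   10.2]), 0.83)]
flat_bar [(array([577.9, -20.6,   6.6]), 0.77)]
[456.1  13.5  26. ]
[695.4  25.2  26. ]
[699.3 -61.   26. ]
[460.8 -72.2  26. ]
[ 699.3 -175.6   32. ]
```

View pics/w1z.png

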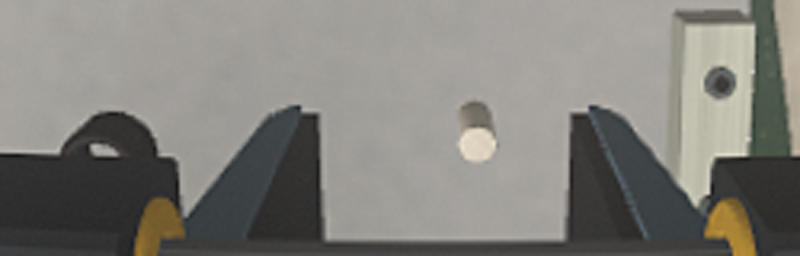

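```bash
python3 -m handwheel '[[[3,0.9,3.5,0,0,-0.008],[4,0,0.4,0,0,0],[4,0,0,0,0,0],[0.5,0,0,0,0,0]]]'; python3 -c "
from h import *
go((632.5,-161,28),-0.097)"
```

```text
time_s: 3.95
eef_pos: [636.4, -153.5, 65.3]
orientation: [[0.008, 0.996, -0.088], [0.002, -0.088, -0.996], [-1.0, 0.008, -0.002]]
wrist_force: [-0.5, 0.7, 1.0]
finger_gap: 45.6
t 3.95 tcp [ 636.4 -153.5   65.3] yaw -0.088 gap 45.6 F [-0.5  0.7  1. ]
tool delta cm [ 3.73 -0.35  0.79] rot [ 0.009 -0.003 -0.008]
```

```bash
python3 -m handwheel '[[[0.5,-0.4,0.85,0,0,-0.01],[2,0,0,0,0,0],[1.3,0,0,0,0,0],[0,0,0,0,0,0]]]'; python3 -c "
from h import *
go((632.5,-161,28),-0.097)"
```

```text
time_s: 4.35
eef_pos: [634.2, -160.6, 31.2]
orientation: [[0.002, 0.997, -0.083], [0.001, -0.083, -0.997], [-1.0, 0.002, -0.001]]
wrist_force: [0.9, 0.1, 1.0]
finger_gap: 45.8
t 4.35 tcp [ 634.2 -160.6   31.2] yaw -0.083 gap 45.8 F [0.9 0.1 1. ]
tool delta cm [ 0.32 -0.16  0.06] rot [ 0.014 -0.001 -0.002]
```

Good enough; close on the pin.

```bash
python3 -m handwheel '[[[0.3,-0.15,0.05,0,0,0],[0,0,0,0,0,0],[0,0,0,0,0,0],[0,0,0,0,0,0],[0,0,0,0,0,0]]]' 0 20; python3 -c "
from h import *
go((632.5,-161,28),-0.097)"
```

```text
time_s: 4.85
eef_pos: [634.5, -161.5, 32.3]
orientation: [[0.006, 0.997, -0.083], [-0.001, -0.083, -0.997], [-1.0, 0.006, 0.0]]
wrist_force: [0.7, -0.4, -0.2]
finger_gap: 11.3
t 4.85 tcp [ 634.5 -161.5   32.3] yaw -0.083 gap 11.3 F [ 0.7 -0.4 -0.2]
tool delta cm [ 0.43 -0.21 -0.03] rot [ 0.014  0.    -0.006]
```

```bash
python3 -m handwheel '[[[-4,0,0,-0.06,0,0],[-5,0,0,-0.06,0,0],[-2,-1.2,-4.5,0,0,0],[0,-1.5,-4.7,0,0,0],[0,-1.5,-4.7,0,0,0],[0,-1.5,-4.7,0,0,0],[0,-1.5,-4.7,0,0,0],[0,-1.5,-4.7,0,0,0]]]'; python3 -c "
from h import *
go((486,294,60),0.04)
t=snapshot('top');save(t,'t2')
for q in ((250,207),(255,205),(215,190)): print(hit(t,*q,40),hit(t,*q,100))"
```

```text
time_s: 5.65
eef_pos: [536.7, 115.0, 146.9]
orientation: [[0.013, 0.999, 0.034], [-0.001, 0.034, -0.999], [-1.0, 0.013, 0.002]]
wrist_force: [1.4, 0.1, 0.1]
finger_gap: 11.1
t 5.65 tcp [536.7 115.  146.9] yaw 0.034 gap 11.1 F [1.4 0.1 0.1]
tool delta cm [  8.6   -4.57 -18.08] rot [-0.006  0.002 -0.013]
[545.77442774 349.36040276  40.        ] [533.90163573 338.02268297 100.        ]
[553.75332657 332.47985247  40.        ] [541.52755147 321.88892105 100.        ]
[600.88122057 478.23575804  40.        ] [586.57052748 461.19664734 100.        ]
```

View pics/t2.png

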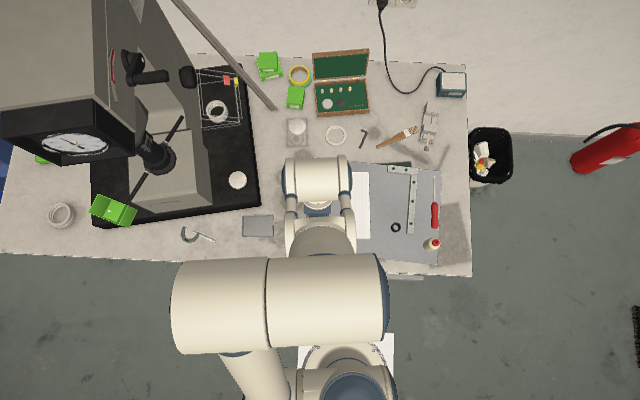

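```bash
python3 -m handwheel '[[[0,-1.4,-4.7,0,0,-0.012],[0,-1.4,-4.7,0,0,0],[1,-1.4,-4.7,0,0,0],[2,-0.8,-3.5,0,0,0],[2,0,0,0,0,0]]]'
python3 - <<'E'
from h import *
go((486,294,45),0.04)
im=cv2.imread('pics/scene0.png')[60:200,180:420];cv2.imwrite('pics/sb.png',cv2.resize(im,None,fx=3.3,fy=3.3,interpolation=cv2.INTER_CUBIC))
s=snapshot('scene')
w=snapshot('wrist');save(w,'w2')
E
```

```text
time_s: 6.2
eef_pos: [478.9, 296.3, 99.5]
orientation: [[0.006, 0.999, 0.039], [0.004, 0.039, -0.999], [-1.0, 0.006, -0.003]]
wrist_force: [0.7, -1.1, -0.8]
finger_gap: 10.9
t 6.2 tcp [478.9 296.3  99.5] yaw 0.039 gap 10.9 F [ 0.7 -1.1 -0.8]
tool delta cm [5.45 0.67 0.27] rot [-0.001 -0.003 -0.006]
```

View pics/sb.png

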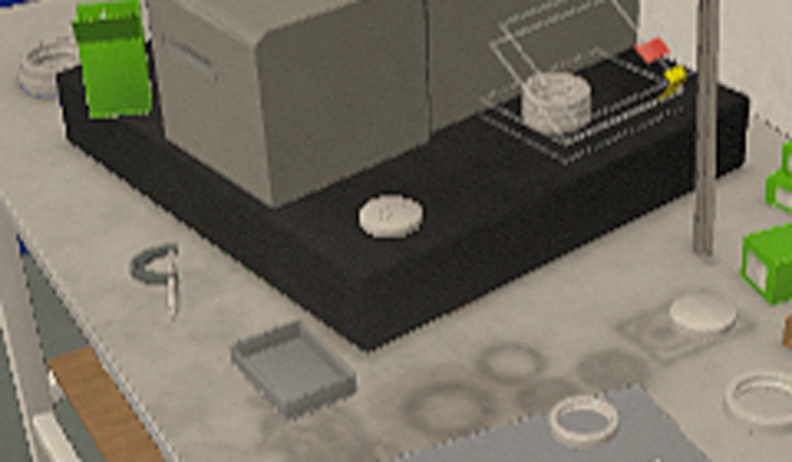

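View pics/w2.png

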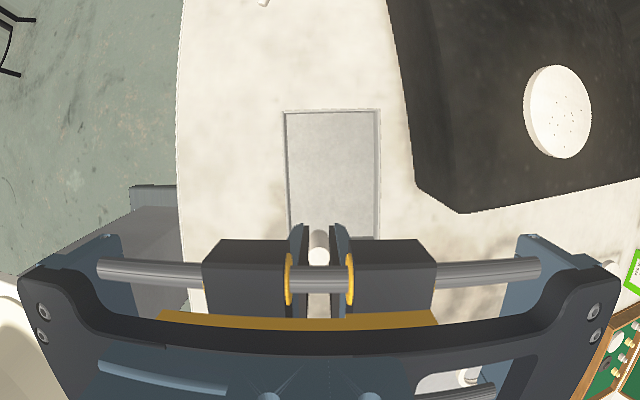

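Run:
```python
from h import *
np.set_printoptions(precision=1,suppress=True)
s=snapshot('scene');w=snapshot('wrist')
b=hit(s,292,166,0);print('base corner',b)
for z in (40,60,80,100): print(z,proj(s,(b[0],b[1],z)))
for q in ((284,111),(380,109),(379,236)): print(whit(w,*q,22))
for q in ((418,186),(460,213)): print(whit(w,*q,70),whit(w,*q,50))
```

```text
base corner [567.2 327.6   0. ]
40 (np.float64(291.2949190422156), np.float64(155.53596406539896))
60 (np.float64(290.9340464107915), np.float64(150.18028945619955))
80 (np.float64(290.56744257472235), np.float64(144.73955861240512))
100 (np.float64(290.1949699108444), np.float64(139.2117290824134))
[450.3 376.7  22. ]
[523.8 381.6  22. ]
[530.3 279.1  22. ]
[542.6 330.8  70. ] [549.6 327.4  50. ]
[576.2 313.7  70. ] [586.6 308.4  50. ]
```

```bash
python3 -m handwheel '[[[2.5,0.9,0,0,0,0],[2.5,0.2,0,0,0,0],[1,0,0,0,0,0],[0.5,0,0,0,0,0],[0.3,0,0,0,0,0]]]'; python3 -c "
from h import *
go((489,295,25),0.05)"
```

```text
time_s: 6.9
eef_pos: [497.0, 290.0, 36.4]
orientation: [[0.012, 0.999, 0.029], [0.005, 0.029, -1.0], [-1.0, 0.013, -0.005]]
wrist_force: [-0.5, -0.8, -0.4]
finger_gap: 10.9
t 6.9 tcp [497.  290.   36.4] yaw 0.029 gap 10.9 F [-0.5 -0.8 -0.4]
tool delta cm [ 1.13 -0.8  -0.51] rot [-0.021 -0.005 -0.013]
```

```bash
python3 -m handwheel '[[[0.4,-0.8,-0.5,-0.02,0,-0.013],[0.4,0,0,0,0,0],[0.2,0,0,0,0,0],[0,0,0,0,0,0]]]'; python3 -c "
from h import *
go((489,295,25),0.05)"
```

```text
time_s: 7.3
eef_pos: [488.8, 295.6, 27.6]
orientation: [[0.0, 0.999, 0.051], [0.006, 0.051, -0.999], [-1.0, 0.001, -0.006]]
wrist_force: [0.7, 0.0, 0.3]
finger_gap: 11.1
t 7.3 tcp [488.8 295.6  27.6] yaw 0.051 gap 11.1 F [0.7 0.  0.3]
tool delta cm [0.26 0.01 0.06] rot [ 0.001 -0.006 -0.001]
```

```bash
python3 -m handwheel '[[[0.25,0,0,0,0,0],[0.1,0,0,0,0,0],[0,0,0,0,0,0]]]'; python3 -c "
from h import *
go((489,295,24),0.05)"
```

```text
time_s: 7.6
eef_pos: [489.0, 295.8, 24.2]
orientation: [[0.001, 0.999, 0.051], [0.006, 0.051, -0.999], [-1.0, 0.001, -0.006]]
wrist_force: [0.1, 0.3, 0.8]
finger_gap: 10.9
t 7.6 tcp [489.  295.8  24.2] yaw 0.051 gap 10.9 F [0.1 0.3 0.8]
tool delta cm [ 0.02 -0.01  0.08] rot [ 0.001 -0.006 -0.001]
```

```bash
python3 -m handwheel '[[[0.1,0,0,0,0,0],[0,0,0,0,0,0],[0,0,0,0,0,0],[-1,0,0,0,0,0],[-3,0,0,0,0,0],[-5,0,0,0,0,0],[-2,0,2,0,0,0]]]' 0.33; python3 -c "
from h import *
go((503,-157,120),-0.07)
w=snapshot('wrist');save(w,'w3')"
```

```text
time_s: 8.3
eef_pos: [488.8, 275.6, 136.5]
orientation: [[-0.002, 0.999, 0.053], [0.004, 0.053, -0.999], [-1.0, -0.002, -0.005]]
wrist_force: [1.3, 0.3, 0.2]
finger_gap: 30.2
t 8.3 tcp [488.8 275.6 136.5] yaw 0.053 gap 30.2 F [1.3 0.3 0.2]
tool delta cm [ 1.46 -0.86 43.28] rot [ 0.123 -0.004  0.002]
```

View pics/w3.png

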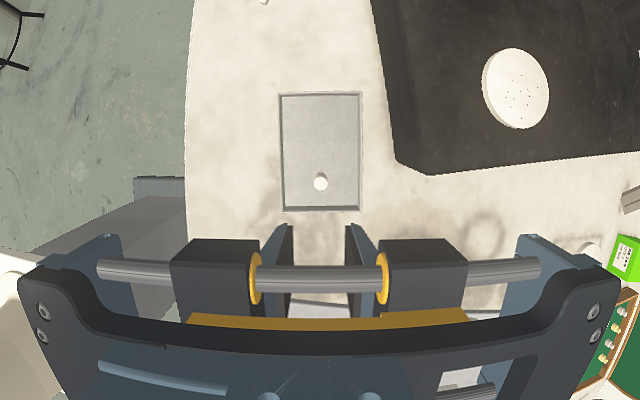

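```bash
python3 - <<'E'
from h import *
np.set_printoptions(precision=1,suppress=True)
w=snapshot('wrist')
c=np.array([whit(w,*q,22) for q in ((278,93),(362,91),(359,211),(282,211))]);print(c,c.mean(0)); print(whit(w,320.5,183.5,32))
E
python3 -m handwheel '[[[0,-0.1,4.8,0.06,0,0],[0,-0.1,4.8,0.06,0,0],[0,-0.1,4.8,0,0,0],[0,-0.1,4.8,0,0,0],[0,-0.1,4.8,0,0,0],[0,-0.1,4.8,0,0,0],[0,-0.1,4.8,0,0,0],[0,-0.1,4,0,0,0],[0,-0.1,2,0,0,0],[0,0,0,0,0,0]]]' 0.62; python3 -c "
from h import *
go((503,-157,30),-0.07)
w=snapshot('wrist');save(w,'w4')"
```

```text
[[448.1 375.   22. ]
 [522.4 380.8  22. ]
 [527.3 270.8  22. ]
 [455.6 267.   22. ]] [488.4 323.4  22. ]
[489.9 296.5  32. ]
time_s: 9.4
eef_pos: [457.9, -132.9, 131.0]
orientation: [[-0.003, 0.997, -0.074], [0.006, -0.074, -0.997], [-1.0, -0.003, -0.006]]
wrist_force: [0.2, 0.4, -0.2]
finger_gap: 56.6
t 9.4 tcp [ 457.9 -132.9  131. ] yaw -0.074 gap 56.6 F [ 0.2  0.4 -0.2]
tool delta cm [10.08  4.7   2.13] rot [-0.004 -0.006  0.003]
```

View pics/w4.png

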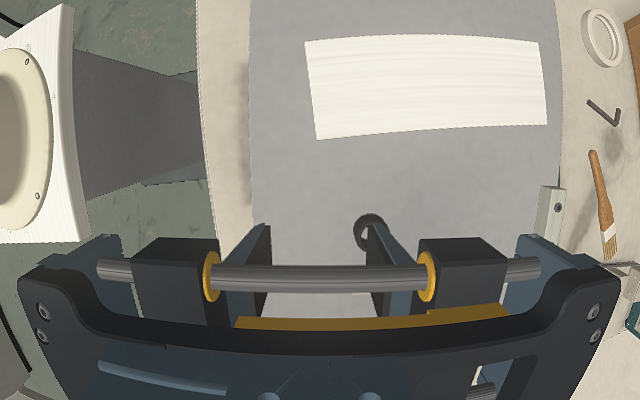

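```bash
python3 -m handwheel '[[[0,3,1,0,0,0],[0,1.5,0.3,0,0,0],[0,0.3,0,0,0,0]]]'; python3 -c "
from h import *
go((503,-157,30),-0.07)
w=snapshot('wrist');save(w,'w5')
print([(d['centre'],d['score']) for d in pinpoint(w,'loupe')])
im=w['color'][190:270,180:430];cv2.imwrite('pics/w5z.png',cv2.resize(im[:,:,::-1],None,fx=3.2,fy=3.2,interpolation=cv2.INTER_CUBIC))
for z in (10,36): print(wproj(w,(503,-157,z)))"
```

```text
time_s: 9.75
eef_pos: [505.0, -145.2, 129.6]
orientation: [[-0.006, 0.997, -0.073], [0.009, -0.073, -0.997], [-1.0, -0.007, -0.008]]
wrist_force: [-0.2, 0.3, 0.4]
finger_gap: 56.8
t 9.75 tcp [ 505.  -145.2  129.6] yaw -0.073 gap 56.8 F [-0.2  0.3  0.4]
tool delta cm [ 9.95 -0.04  1.27] rot [-0.003 -0.008  0.007]
[([503.4, -153.5, 9.7], 0.77)]
(np.float64(317.9575173976867), np.float64(219.03181146815427))
(np.float64(317.69186300102064), np.float64(227.42320128493785))
```

View pics/w5z.png

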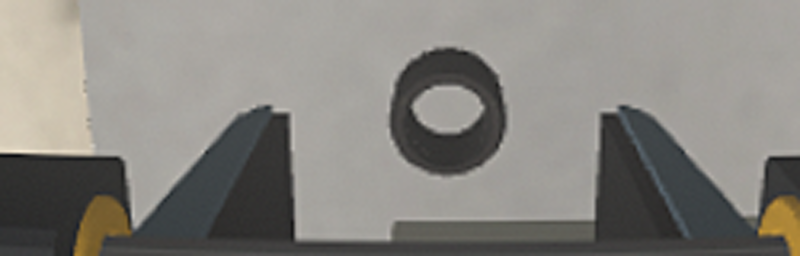

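```bash
python3 -m handwheel '[[[1,0,1.2,0,-0.008,0.007],[3,0,0,0,0,0],[3,0,0,0,0,0],[1.5,0,0,0,0,0],[0.3,0,0,0,0,0]]]'; python3 -c "
from h import *
go((503.5,-157,30),-0.07)"
```

```text
time_s: 10.35
eef_pos: [499.5, -152.3, 39.9]
orientation: [[-0.001, 0.998, -0.069], [0.001, -0.069, -0.998], [-1.0, -0.001, -0.001]]
wrist_force: [-1.6, 0.4, 0.2]
finger_gap: 56.5
t 10.35 tcp [ 499.5 -152.3   39.9] yaw -0.069 gap 56.5 F [-1.6  0.4  0.2]
tool delta cm [0.99 0.44 0.44] rot [ 0.001 -0.001  0.001]
```

```bash
python3 -m handwheel '[[[0.2,0.4,0.45,0,0,0],[0.6,0,0,0,0,0],[0.1,0,0,0,0,0],[0,0,0,0,0,0]]]'; python3 -c "
from h import *
go((503.5,-157,30),-0.07)"
```

```text
time_s: 10.75
eef_pos: [503.2, -156.5, 32.0]
orientation: [[-0.0, 0.998, -0.068], [0.0, -0.068, -0.998], [-1.0, -0.0, -0.0]]
wrist_force: [0.7, 0.8, 0.4]
finger_gap: 56.2
t 10.75 tcp [ 503.2 -156.5   32. ] yaw -0.068 gap 56.2 F [0.7 0.8 0.4]
tool delta cm [0.2  0.03 0.05] rot [ 0.002 -0.     0.   ]
```

```bash
python3 -m handwheel '[[[0.2,0,0,0,0,0],[0,0,0,0,0,0],[0,0,0,0,0,0],[0,0,0,0,0,0],[0,0,0,0,0,0]]]' 0 20; python3 -c "
from h import *
go((503.5,-157,30),-0.07)"
```

```text
time_s: 11.25
eef_pos: [503.7, -156.7, 31.0]
orientation: [[0.002, 0.998, -0.068], [-0.0, -0.068, -0.998], [-1.0, 0.002, 0.0]]
wrist_force: [0.0, -0.7, -1.0]
finger_gap: 31.0
t 11.25 tcp [ 503.7 -156.7   31. ] yaw -0.068 gap 31.0 F [ 0.  -0.7 -1. ]
tool delta cm [ 0.1  -0.02  0.03] rot [ 0.002  0.    -0.002]
```

```bash
python3 -m handwheel '[[[-3,0,0,0,0,0],[-5,0,0,-0.06,0,0],[-2.5,0,-4,-0.06,0,0],[0,0,-4.8,0,0,0],[0,0,-4.8,0,0,0],[0,0,-4.8,0,0,0],[0,0,-4.8,0,0,0],[0,0,-4.8,0,0,0],[0,0,-4.8,0,0,0],[0,0,-4.8,0,0,0]]]'; python3 -c "
from h import *
go((487,346,45),0.055)"
```

```text
time_s: 12.25
eef_pos: [486.7, 226.8, 141.6]
orientation: [[0.007, 0.999, 0.048], [-0.0, 0.048, -0.999], [-1.0, 0.007, 0.0]]
wrist_force: [1.1, 0.0, -0.0]
finger_gap: 30.9
t 12.25 tcp [486.7 226.8 141.6] yaw 0.048 gap 30.9 F [ 1.1  0.  -0. ]
tool delta cm [  9.66   0.53 -11.91] rot [-0.007  0.001 -0.007]
```

```bash
python3 -m handwheel '[[[0,0.2,-4.8,-0.007,0,-0.007],[0,0.1,-4.5,0,0,0],[1.5,0.1,-1.8,0,0,0],[1.5,0,0,0,0,0],[1.5,0,0,0,0,0],[0,0,0,0,0,0]]]'; python3 -c "
from h import *
go((487,346,30),0.055)"
```

```text
time_s: 12.85
eef_pos: [482.4, 350.5, 95.5]
orientation: [[0.002, 0.998, 0.063], [0.002, 0.063, -0.998], [-1.0, 0.002, -0.002]]
wrist_force: [0.5, -0.3, -0.6]
finger_gap: 30.5
t 12.85 tcp [482.4 350.5  95.5] yaw 0.063 gap 30.5 F [ 0.5 -0.3 -0.6]
tool delta cm [6.55 0.42 0.49] rot [ 0.008 -0.002 -0.002]
```

```bash
python3 -m handwheel '[[[1,0.4,0.5,0,0,0],[2.5,0,0,0,0,0],[2,0,0,0,0,0],[0.5,0,0,0,0,0],[0,0,0,0,0,0]]]'; python3 -c "
from h import *
go((487,346,30),0.055)"
```

```text
time_s: 13.35
eef_pos: [489.7, 344.2, 35.3]
orientation: [[0.005, 0.998, 0.062], [0.003, 0.062, -0.998], [-1.0, 0.005, -0.003]]
wrist_force: [-0.2, -0.7, -0.4]
finger_gap: 30.9
t 13.35 tcp [489.7 344.2  35.3] yaw 0.062 gap 30.9 F [-0.2 -0.7 -0.4]
tool delta cm [ 0.53 -0.26 -0.19] rot [ 0.007 -0.003 -0.005]
```

```bash
python3 -m handwheel '[[[0.2,-0.27,-0.15,0,0,0],[0.5,0,0,0,0,0],[0.3,0,0,0,0,0],[0,0,0,0,0,0]]]'; python3 -c "
from h import *
go((487,346,24),0.055)"
```

```text
time_s: 13.75
eef_pos: [488.3, 346.0, 27.2]
orientation: [[0.008, 0.998, 0.061], [0.005, 0.061, -0.998], [-1.0, 0.009, -0.004]]
wrist_force: [-0.4, -0.2, 0.1]
finger_gap: 30.7
t 13.75 tcp [488.3 346.   27.2] yaw 0.061 gap 30.7 F [-0.4 -0.2  0.1]
tool delta cm [ 0.32 -0.13 -0.01] rot [ 0.006 -0.004 -0.009]
```

```bash
python3 -m handwheel '[[[0.3,-0.13,0,0,0,0],[0.15,0,0,0,0,0],[0,0,0,0,0,0]]]'; python3 -c "
from h import *
go((487,346,24),0.055)"
```

```text
time_s: 14.05
eef_pos: [487.8, 346.5, 23.9]
orientation: [[0.011, 0.998, 0.062], [0.006, 0.062, -0.998], [-1.0, 0.011, -0.005]]
wrist_force: [-0.8, 0.7, -0.5]
finger_gap: 30.5
t 14.05 tcp [487.8 346.5  23.9] yaw 0.062 gap 30.5 F [-0.8  0.7 -0.5]
tool delta cm [-0.01 -0.08  0.04] rot [ 0.007 -0.005 -0.011]
```

```bash
python3 -m handwheel '[[[0,0,0,0,0,0],[0,0,0,0,0,0],[0,0,0,0,0,0],[-1,0,0,0,0,0],[-3,0,0,0,0,0],[-5,0,0,0,0,-0.01],[-2,0,4,0,0,0]]]' 0.42; python3 -c "
from h import *
go((577,90,60),-0.06)
w=snapshot('wrist');save(w,'w6')"
```

```text
time_s: 14.75
eef_pos: [487.7, 307.4, 135.8]
orientation: [[-0.004, 0.998, 0.065], [0.004, 0.065, -0.998], [-1.0, -0.003, -0.004]]
wrist_force: [1.6, -0.9, 0.4]
finger_gap: 38.2
t 14.75 tcp [487.7 307.4 135.8] yaw 0.065 gap 38.2 F [ 1.6 -0.9  0.4]
tool delta cm [ 7.47  7.53 22.3 ] rot [ 0.125 -0.004  0.004]
```

View pics/w6.png

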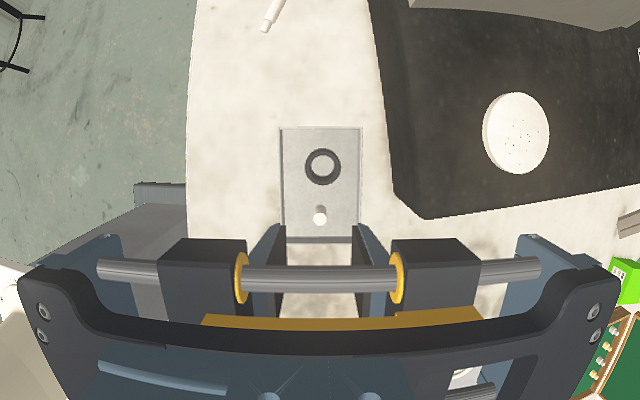

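```bash
python3 - <<'E'
from h import *
np.set_printoptions(precision=1,suppress=True)
t=snapshot('top')
print(hit(t,319.6,176.5,22)); print([ (d['centre'],d['score']) for d in pinpoint(t,'bearing_ring')[:1]])
E
python3 -m handwheel '[[[0,2,4.5,0.06,0,0],[0,2,4.5,0.07,0,0],[0,2,4.5,0,0,0],[0,1.5,4,0,0,0]]]' 1.0; python3 -c "
from h import *
np.set_printoptions(precision=1,suppress=True)
go((577,75,60),-0.07)
w=snapshot('wrist');save(w,'w7')
print([(np.array(d['centre']),d['score']) for n in ('bearing_ring','flat_bar') for d in pinpoint(w,n)])"
```

```text
[673.3 111.9  22. ]
[([681.1, 114.2, 12.7], 0.53)]
time_s: 15.3
eef_pos: [558.5, 128.9, 132.4]
orientation: [[-0.007, 0.998, -0.067], [0.003, -0.067, -0.998], [-1.0, -0.007, -0.002]]
wrist_force: [0.6, 0.9, -0.9]
finger_gap: 67.3
t 15.3 tcp [558.5 128.9 132.4] yaw -0.067 gap 67.3 F [ 0.6  0.9 -0.9]
tool delta cm [7.2 2.3 5.3] rot [ 0. -0.  0.]
[]
```

View pics/w7.png

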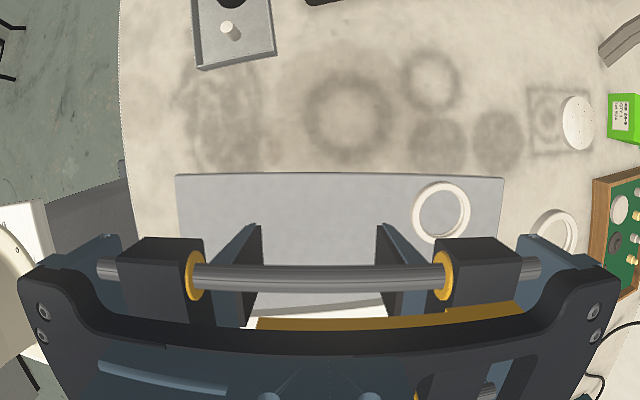

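```bash
python3 -m handwheel '[[[0,1.2,4,0,0,0],[2,0.2,2.4,0,0,0],[3.5,0,0,0,0,0],[3,0,0,0,0,0],[0.5,0,0,0,0,0],[0,0,0,0,0,0]]]' 1.0; python3 -c "
from h import *
go((568,62,24),-0.07)"
```

```text
time_s: 16.05
eef_pos: [567.3, 68.8, 39.1]
orientation: [[-0.008, 0.998, -0.066], [0.004, -0.066, -0.998], [-1.0, -0.008, -0.004]]
wrist_force: [-0.0, 0.2, 0.3]
finger_gap: 91.2
t 16.05 tcp [567.3  68.8  39.1] yaw -0.066 gap 91.2 F [-0.   0.2  0.3]
tool delta cm [1.51 0.13 0.68] rot [ 0.004 -0.004  0.008]
```

```bash
python3 -m handwheel '[[[0.8,0.1,0.6,0.004,-0.004,0.008],[0.6,0,0,0,0,0],[0.1,0,0.5,0,0,0],[0,0,0,0,0,0]]]'; python3 -c "
from h import *
go((568,62,24),-0.07)"
```

```text
time_s: 16.45
eef_pos: [569.1, 58.7, 26.0]
orientation: [[0.005, 0.998, -0.068], [-0.0, -0.068, -0.998], [-1.0, 0.005, 0.0]]
wrist_force: [-1.0, 0.6, -0.1]
finger_gap: 91.2
t 16.45 tcp [569.1  58.7  26. ] yaw -0.068 gap 91.2 F [-1.   0.6 -0.1]
tool delta cm [ 0.2  -0.13 -0.32] rot [ 0.002  0.    -0.005]
```

```bash
python3 -m handwheel '[[[0.15,0,1,0,0,0],[0,0,1,0,0,0],[0,0,1,0,0,0],[0,0,1,0,0,0],[0,0,1,0,0,0],[0,0,1,0,0,0],[0,0,1,0,0,0],[0,0,1,0,0,0]]]'; python3 -c "
from h import *
go((569,-50,24),-0.07)
w=snapshot('wrist');save(w,'w8')"
```

```text
time_s: 17.25
eef_pos: [563.6, -27.6, 25.5]
orientation: [[0.006, 0.998, -0.069], [0.0, -0.069, -0.998], [-1.0, 0.006, -0.001]]
wrist_force: [1.2, 2.8, -1.1]
finger_gap: 91.0
t 17.25 tcp [563.6 -27.6  25.5] yaw -0.069 gap 91.0 F [ 1.2  2.8 -1.1]
tool delta cm [0.15 0.69 2.2 ] rot [ 0.001 -0.001 -0.006]
```

View pics/w8.png

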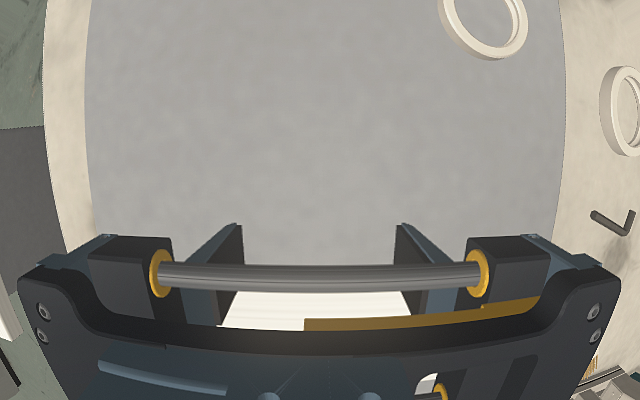

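```bash
python3 -m handwheel '[[[0.1,0,1,0,0,0],[0,0.2,1,0,0,0],[0,0.2,1,0,0,0],[0,0.2,1,0,0,0],[0,0,1,0,0,0],[0,0,0.4,0,0,0]]]'; python3 -c "
from h import *
go((573,-102,24),-0.07)
p=np.array(bot.observe()['eef_pos'])-[697.3,-214.6,0];print(0.0701*p[0]+.9975*p[1])
t=snapshot('top');save(t,'t3');s=snapshot('scene');save(s,'s3')
im=t['color'][150:275,295:455][:,:,::-1]; cv2.imwrite('pics/t3z.png',cv2.resize(im,None,fx=5,fy=4.8,interpolation=cv2.INTER_CUBIC))
im=s['color'][170:340,240:480][:,:,::-1]; cv2.imwrite('pics/s3z.png',cv2.resize(im,None,fx=3.3,fy=3.3,interpolation=cv2.INTER_CUBIC))"
```

```text
time_s: 17.9
eef_pos: [566.1, -86.9, 24.7]
orientation: [[0.006, 0.998, -0.069], [0.001, -0.069, -0.998], [-1.0, 0.006, -0.001]]
wrist_force: [0.2, 3.7, 0.0]
finger_gap: 91.7
t 17.9 tcp [566.1 -86.9  24.7] yaw -0.069 gap 91.7 F [0.2 3.7 0. ]
tool delta cm [0.07 0.79 1.46] rot [ 0.001 -0.001 -0.006]
118.19074823169113
```

View pics/t3z.png

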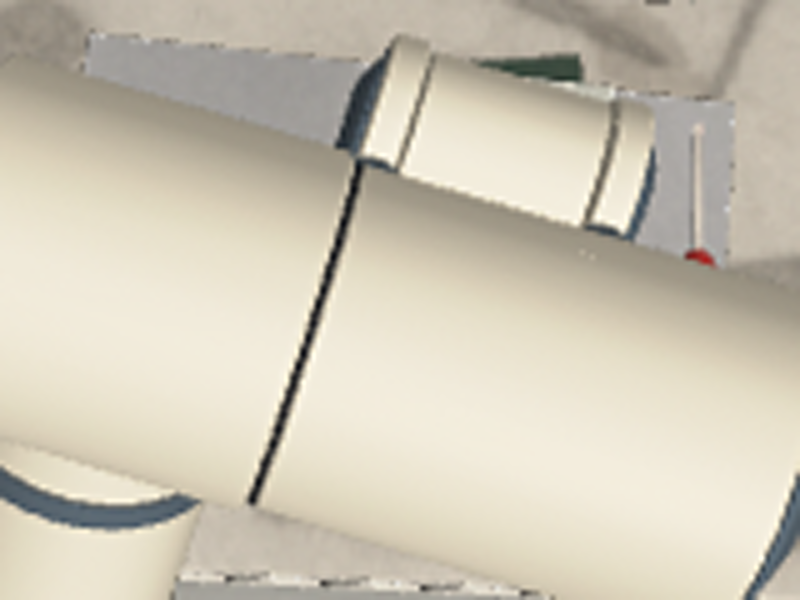

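View pics/s3z.png

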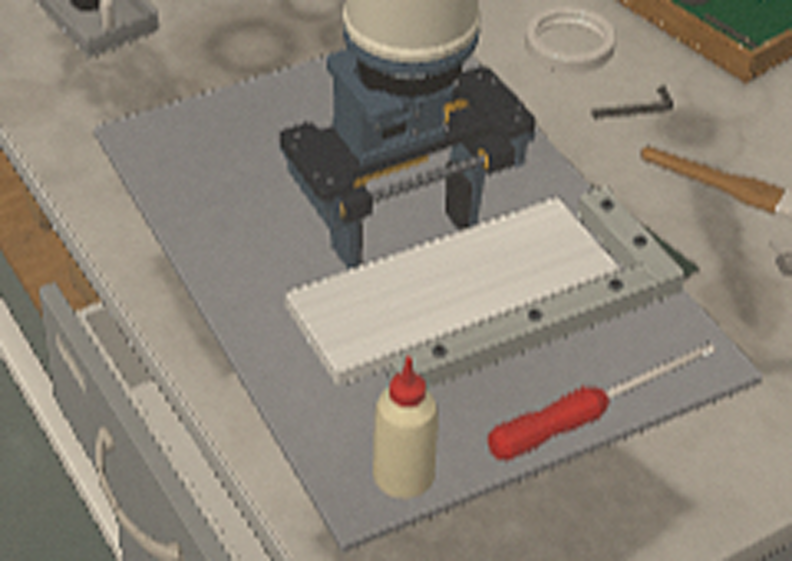

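```bash
python3 -m handwheel '[[[0,0,0.5,0,0,0],[0,0,0.5,0,0,0],[0,0,0.3,0,0,0],[0,0,0.2,0,0,0]]]'; python3 -c "
from h import *
go((573,-102,24),-0.07)
p=np.array(bot.observe()['eef_pos'])-[697.3,-214.6,0];print(0.0701*p[0]+.9975*p[1])"
```

```text
time_s: 18.4
eef_pos: [565.4, -95.9, 24.8]
orientation: [[0.007, 0.997, -0.071], [0.009, -0.071, -0.997], [-1.0, 0.006, -0.009]]
wrist_force: [6.0, 23.3, 2.3]
finger_gap: 91.3
t 18.4 tcp [565.4 -95.9  24.8] yaw -0.071 gap 91.3 F [ 6.  23.3  2.3]
tool delta cm [0.08 0.8  0.56] rot [-0.001 -0.009 -0.007]
109.19472995853972
```

```bash
python3 -m handwheel '[[[0,0,-1,0,0,0],[-0.5,0,-1.5,0,0,0],[-4,0,-1,0,0,0],[-2,-3,0,0,0,0],[0,-4.8,0,0,0,0],[0,-4.8,0,0,0,0],[0,-3,2,0,0,0],[0,-1,3,0,0,0]]]' 0; python3 -c "
from h import *
np.set_printoptions(precision=1,suppress=True)
go((412,-149,24),-0.07)
w=snapshot('wrist');save(w,'w9')
t=snapshot('top');save(t,'t4');s=snapshot('scene');save(s,'s4')
im=s['color'][170:340,240:480][:,:,::-1]; cv2.imwrite('pics/s4z.png',cv2.resize(im,None,fx=3.3,fy=3.3,interpolation=cv2.INTER_CUBIC))"
```

```text
time_s: 19.2
eef_pos: [395.0, -93.3, 92.7]
orientation: [[0.011, 0.998, -0.062], [0.007, -0.063, -0.998], [-1.0, 0.011, -0.007]]
wrist_force: [1.1, -0.6, -0.0]
finger_gap: 30.6
t 19.2 tcp [395.  -93.3  92.7] yaw -0.063 gap 30.6 F [ 1.1 -0.6 -0. ]
tool delta cm [6.8 2.  5.5] rot [ 0. -0. -0.]
```

View pics/w9.png

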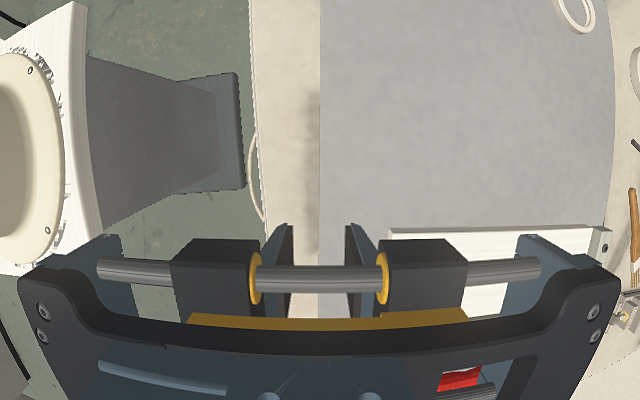

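View pics/s4z.png

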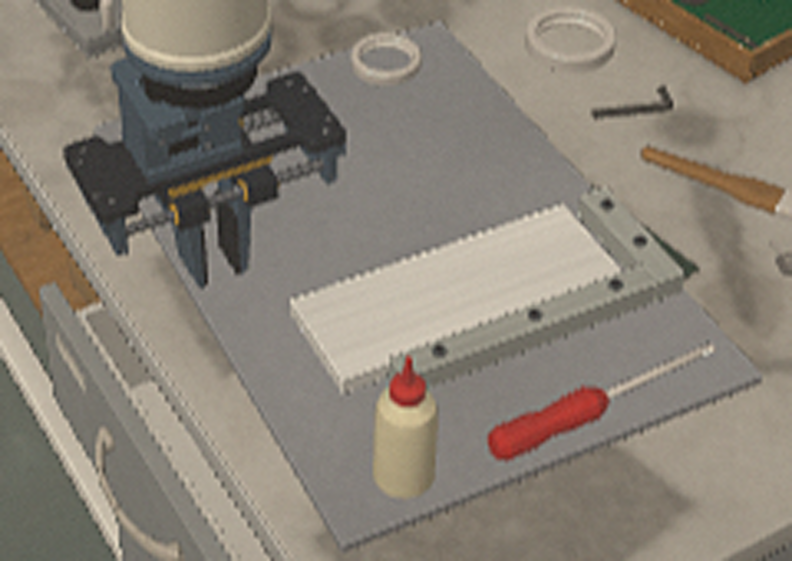

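```bash
python3 - <<'E'
from h import *
w=snapshot('wrist');print(whit(w,388,228,26)); s=snapshot('scene');print([hit(s,240+x/3.3-.35,170+y/3.3-.35,26) for x,y in ((290,300),(344,380))])
E
python3 -m handwheel '[[[0,1,4,0,0,0],[2,0,1.5,0,0,0],[2.5,0,0,0,0,0],[1.5,0,0,0,0,0],[0.3,0,0,0,0,0],[0,0,0,0,0,0]]]' 0; python3 -c "
from h import *
go((408,-149,24),-0.07)"
```

```text
[ 453.74668406 -103.67217804   26.        ]
[array([ 452.26936199, -106.94628452,   26.        ]), array([ 447.39650293, -194.12213656,   26.        ])]
time_s: 20.05
eef_pos: [412.4, -148.9, 27.9]
orientation: [[0.018, 0.998, -0.058], [0.003, -0.058, -0.998], [-1.0, 0.018, -0.004]]
wrist_force: [0.2, 0.4, -0.4]
finger_gap: 0.6
t 20.05 tcp [ 412.4 -148.9   27.9] yaw -0.058 gap 0.6 F [ 0.2  0.4 -0.4]
tool delta cm [ 0.38 -0.44  0.04] rot [ 0.012 -0.004 -0.018]
```

```bash
python3 -m handwheel '[[[0.3,0.3,0,0.012,-0.004,-0.018],[0.1,0.6,0,0,0,0],[0,0.6,0,0,0,0],[0,0.5,0,0,0,0],[0,0.5,0,0,0,0]]]'; python3 -c "
from h import *
go((447,-151.5,24),-0.07)"
```

```text
time_s: 20.55
eef_pos: [440.5, -149.3, 26.4]
orientation: [[0.003, 0.998, -0.067], [-0.001, -0.067, -0.998], [-1.0, 0.003, 0.0]]
wrist_force: [0.1, 0.1, 0.6]
finger_gap: 0.7
t 20.55 tcp [ 440.5 -149.3   26.4] yaw -0.067 gap 0.7 F [0.1 0.1 0.6]
tool delta cm [0.25 0.66 0.17] rot [ 0.003  0.    -0.003]
```

```bash
python3 -m handwheel '[[[0.2,0.4,0.1,0.003,0,0],[0,0.4,0,0,0,0],[0,0.4,0,0,0,0]]]'; python3 -c "
from h import *
go((447,-151.5,24),-0.07)"
```

```text
time_s: 20.85
eef_pos: [451.0, -150.2, 24.5]
orientation: [[-0.001, 0.998, -0.069], [0.001, -0.069, -0.998], [-1.0, -0.002, -0.001]]
wrist_force: [-5.5, -0.2, 3.7]
finger_gap: 0.6
t 20.85 tcp [ 451.  -150.2   24.5] yaw -0.069 gap 0.6 F [-5.5 -0.2  3.7]
tool delta cm [ 0.05 -0.39  0.16] rot [ 0.001 -0.001  0.002]
```

```bash
python3 -m handwheel '[[[0,0.4,0,0,0,0],[0,0.4,0,0,0,0]]]'; python3 -m handwheel '[[[0,0.3,0,0,0,0]]]'
```

```text
time_s: 21.05
eef_pos: [452.8, -149.3, 24.0]
orientation: [[-0.014, 0.998, -0.068], [0.005, -0.068, -0.998], [-1.0, -0.014, -0.004]]
wrist_force: [-33.7, -11.1, 20.9]
finger_gap: 0.0
time_s: 21.15
eef_pos: [452.6, -148.9, 23.7]
orientation: [[-0.02, 0.998, -0.068], [0.006, -0.068, -0.998], [-1.0, -0.02, -0.005]]
wrist_force: [-16.3, -6.1, 10.6]
finger_gap: 0.8
```

```bash
python3 -m handwheel '[[[0,-0.5,0,0,0,0.01],[0,-2,0,0,0,0.01],[-3,-1,0,0,0,0],[-5,0,-2,0,0,0],[-1,2,-4.5,0,0,0],[0,4,-4,0,0,0],[0,4.5,-2,0,0,0],[0,1,0,0,0,0]]]' 1; python3 -c "
from h import *
np.set_printoptions(precision=1,suppress=True)
go((577,-60,24),-0.07)
w=snapshot('wrist');save(w,'w10')
t=snapshot('top');save(t,'t5');s=snapshot('scene');save(s,'s5')
im=s['color'][210:300,310:470][:,:,::-1]; cv2.imwrite('pics/s5z.png',cv2.resize(im,None,fx=5,fy=5,interpolation=cv2.INTER_CUBIC))"
```

```text
time_s: 21.95
eef_pos: [540.7, -31.8, 117.4]
orientation: [[0.009, 0.997, -0.072], [0.006, -0.072, -0.997], [-1.0, 0.008, -0.006]]
wrist_force: [0.0, -1.4, 0.2]
finger_gap: 61.7
t 21.95 tcp [540.7 -31.8 117.4] yaw -0.073 gap 61.7 F [ 0.  -1.4  0.2]
tool delta cm [9.3 3.8 2.6] rot [-0. -0. -0.]
```

View pics/w10.png

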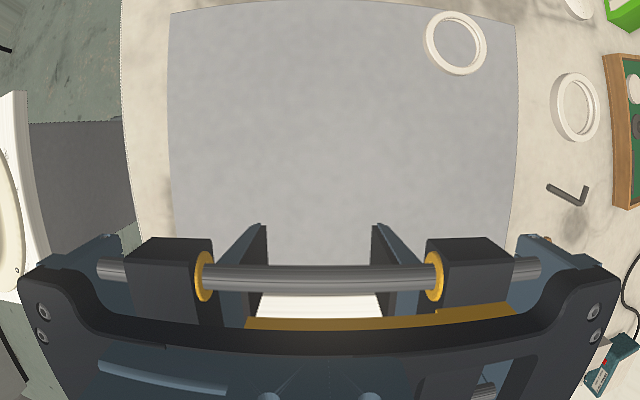

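View pics/s5z.png

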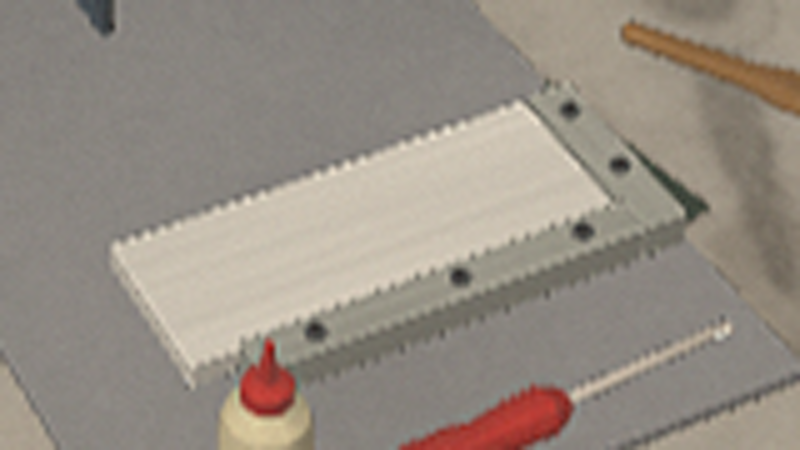

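```bash
python3 -m handwheel '[[[1,3.5,1,0,0,0],[3,0.4,1.5,0,0,0],[3,0,0,0,0,0],[1.5,0,0,0,0,0],[0.5,0,0,0,0,0],[0.2,0,0,0,0,0]]]' 1; python3 -c "
from h import *
go((580,-65,24),-0.07)"
```

```text
time_s: 22.7
eef_pos: [566.4, -66.0, 21.3]
orientation: [[-0.001, 0.997, -0.08], [0.007, -0.08, -0.997], [-1.0, -0.001, -0.007]]
wrist_force: [1.9, 1.1, 7.5]
finger_gap: 90.9
t 22.7 tcp [566.4 -66.   21.3] yaw -0.08 gap 90.9 F [1.9 1.1 7.5]
tool delta cm [-0.27  1.35 -0.21] rot [-0.01  -0.007  0.001]
```

```bash
python3 -m handwheel '[[[-0.4,0.7,0,-0.01,-0.007,0],[0,0.7,0.4,0,0,0],[0,0,0.7,0,0,0],[0,0,0.5,0,0,0],[0,0,0.4,0,0,0]]]'; python3 -c "
from h import *
go((580,-97,24),-0.07)"
```

```text
time_s: 23.2
eef_pos: [580.7, -89.2, 28.7]
orientation: [[0.002, 0.998, -0.069], [-0.002, -0.069, -0.998], [-1.0, 0.002, 0.002]]
wrist_force: [0.4, 0.4, -0.5]
finger_gap: 91.2
t 23.2 tcp [580.7 -89.2  28.7] yaw -0.069 gap 91.2 F [ 0.4  0.4 -0.5]
tool delta cm [ 0.47 -0.02  0.78] rot [ 0.001  0.002 -0.002]
```

```bash
python3 -m handwheel '[[[0.35,0,0,0,0,0],[0,0,0.4,0,0,0],[0,0,0.4,0,0,0]]]';  python3 -m handwheel '[[[0,0,0.3,0,0,0],[0,0,0.3,0,0,0]]]'
```

```text
time_s: 23.5
eef_pos: [579.9, -97.1, 25.2]
orientation: [[0.002, 0.998, -0.07], [-0.0, -0.07, -0.998], [-1.0, 0.002, -0.0]]
wrist_force: [7.6, 46.7, 12.7]
finger_gap: 91.1
time_s: 23.7
eef_pos: [579.9, -97.1, 25.3]
orientation: [[0.003, 0.997, -0.072], [0.009, -0.072, -0.997], [-1.0, 0.002, -0.009]]
wrist_force: [7.0, 33.9, 4.8]
finger_gap: 91.4
```

```bash
python3 -m handwheel '[[[0,0,-0.5,0,0,0.005],[0,0,-2,0,0,0],[-4,0,-1,0,0,0],[-5,0,0,0,0,0],[-5,0.5,2,0,0,0],[-3,1,4.5,0,0,0],[0,1,4.5,0,0,0],[0,0.5,4.5,0,0,0],[0,0,4,0,0,0],[0,0,2,0,0,0]]]'; python3 -c "
from h import *
go((620,-270,200),-0.07)
w=snapshot('wrist');save(w,'w11');s=snapshot('scene');save(s,'s6')
im=s['color'][210:300,310:470][:,:,::-1]; cv2.imwrite('pics/s6z.png',cv2.resize(im,None,fx=5,fy=5,interpolation=cv2.INTER_CUBIC))"
```

```text
time_s: 24.7
eef_pos: [594.9, -279.1, 195.2]
orientation: [[0.006, 0.998, -0.065], [0.008, -0.065, -0.998], [-1.0, 0.006, -0.009]]
wrist_force: [-0.9, 0.0, -0.4]
finger_gap: 91.1
t 24.7 tcp [ 594.9 -279.1  195.2] yaw -0.065 gap 91.1 F [-0.9  0.  -0.4]
tool delta cm [-0.46  2.45 -1.08] rot [ 0.005 -0.009 -0.006]
```

View pics/w11.png

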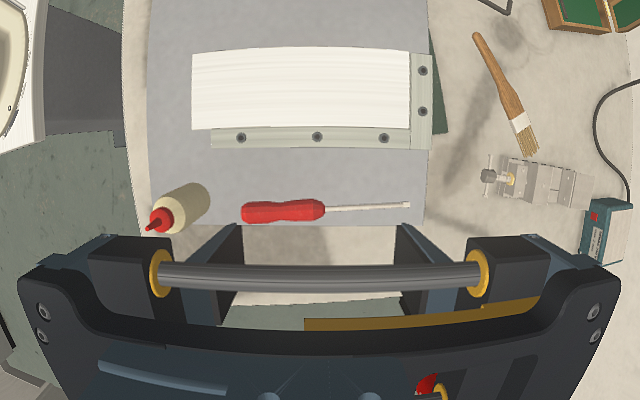

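View pics/s6z.png

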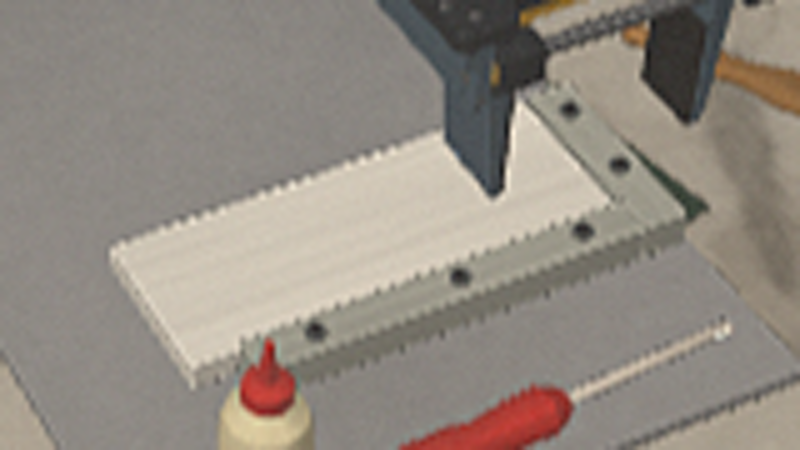

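```bash
python3 -c "
import cv2
im=cv2.imread('pics/w11.png')[40:155,340:445];cv2.imwrite('pics/w11z.png',cv2.resize(im,None,fx=5.2,fy=5.2,interpolation=cv2.INTER_CUBIC))
im=cv2.imread('pics/w11.png')[40:155,180:285];cv2.imwrite('pics/w11y.png',cv2.resize(im,None,fx=5.2,fy=5.2,interpolation=cv2.INTER_CUBIC))"
```

```text
(no output)
```

View pics/w11z.png

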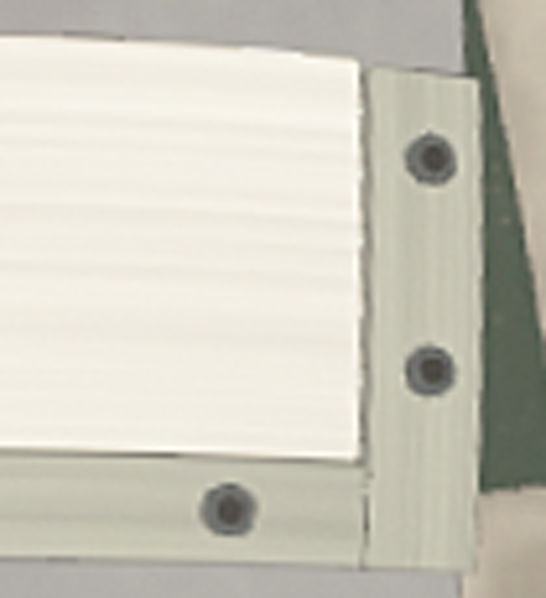

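View pics/w11y.png

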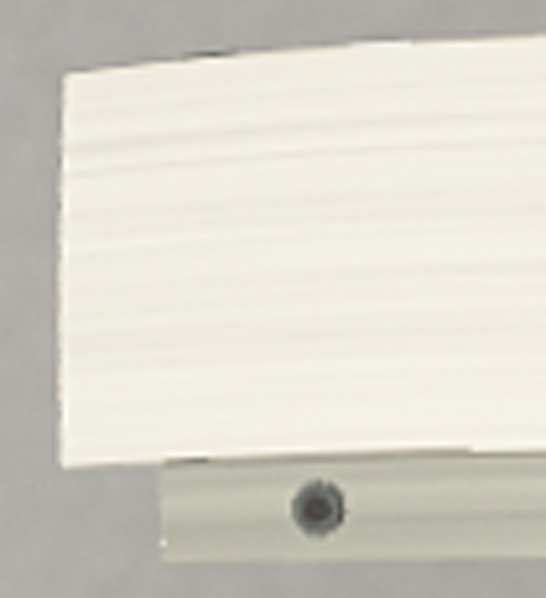

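Run:
```python
from h import *
np.set_printoptions(precision=2,suppress=True)
w=snapshot('wrist')
f=lambda x,y,z:whit(w,340+(x+.5)/5.2-.5,40+(y+.5)/5.2-.5,z)
g=lambda x,y,z:whit(w,180+(x+.5)/5.2-.5,40+(y+.5)/5.2-.5,z)
print(f(359,120,26),f(371,120,32));print(f(359,400,26),f(370,400,32))
A,B,C,D=f(359,62,26),f(359,460,26),g(64,75,26),g(64,467,26);print(A,B,C,D)
print('yaw bar long',np.arctan2((A-C)[1],(A-C)[0]),np.arctan2((B-D)[1],(B-D)[0]),'len',np.linalg.norm(A-C),'wid',np.linalg.norm(A-B))
print('rail top edge', f(358,463,32), g(163,462,32))
```

```text
[ 703.75 -136.49   26.  ] [ 704.48 -137.74   32.  ]
[ 699.56 -196.94   26.  ] [ 700.13 -197.18   32.  ]
[ 704.92 -123.49   26.  ] [ 698.95 -209.63   26.  ] [ 465.67 -105.81   26.  ] [ 460.21 -192.77   26.  ]
yaw bar long -0.07374790819743653 -0.07054331578641682 len 239.90318479713278 wid 86.35533963771192
rail top edge [ 696.89 -210.24   32.  ] [ 485.37 -194.92   32.  ]
```

```bash
python3 -m handwheel '[[[0,-3,-4,0,-0.01,0],[0,-4.5,-4,0,0,0],[0,-4.8,-3,0,0,0],[0,-4,0,0,0,0],[0,-1,0,0,0,0],[4,0,0,0,0,0],[4,0,0,0,0,0],[4,0,0,0,0,0],[0,0,0,0,0,0]]]' 0; python3 -c "
from h import *
go((418,-149,26),-0.07)"
```

```text
time_s: 25.75
eef_pos: [436.1, -154.5, 71.6]
orientation: [[0.01, 0.998, -0.058], [-0.002, -0.058, -0.998], [-1.0, 0.01, 0.001]]
wrist_force: [0.1, 0.3, 0.6]
finger_gap: 21.6
t 25.75 tcp [ 436.1 -154.5   71.6] yaw -0.058 gap 21.6 F [0.1 0.3 0.6]
tool delta cm [ 4.54 -1.88 -0.44] rot [ 0.012  0.001 -0.01 ]
```

```bash
python3 -m handwheel '[[[0,-2,-0.5,0.012,0,-0.01],[2,0,0,0,0,0],[2,0,0,0,0,0],[0.4,0,0,0,0,0],[0,0,0,0,0,0]]]' 0; python3 -c "
from h import *
go((452,-151,25),-0.07)"
```

```text
time_s: 26.25
eef_pos: [419.7, -147.7, 32.2]
orientation: [[0.003, 0.998, -0.068], [-0.003, -0.068, -0.998], [-1.0, 0.003, 0.002]]
wrist_force: [-0.1, -0.2, 0.1]
finger_gap: 0.3
t 26.25 tcp [ 419.7 -147.7   32.2] yaw -0.068 gap 0.3 F [-0.1 -0.2  0.1]
tool delta cm [0.73 3.24 0.11] rot [ 0.002  0.002 -0.003]
```

```bash
python3 -m handwheel '[[[0.5,0.5,0.1,0,0,0],[0.2,0.8,0,0,0,0],[0,0.8,0,0,0,0],[0,0.4,0,0,0,0]]]'; python3 -m handwheel '[[[0,0.3,0,0,0,0],[0,0.3,0,0,0,0]]]'
```

```text
time_s: 26.65
eef_pos: [448.7, -151.4, 28.1]
orientation: [[0.007, 0.998, -0.068], [-0.005, -0.068, -0.998], [-1.0, 0.008, 0.004]]
wrist_force: [-0.2, -0.4, 0.5]
finger_gap: 0.7
time_s: 26.85
eef_pos: [453.0, -151.2, 28.2]
orientation: [[0.003, 0.998, -0.067], [-0.003, -0.067, -0.998], [-1.0, 0.003, 0.003]]
wrist_force: [-30.2, -11.9, 18.8]
finger_gap: 0.4
```

```bash
python3 -m handwheel '[[[0,-0.4,0,0,0,0],[0,-2,0,0,0,0],[-3,-1,0,0,0,0],[-5,0,0,0,0,0],[-5,0,0,0,0,0],[-3,3,3,0,0,0],[0,4.5,3,0,0,0],[0,4.5,3,0,0,0],[0,4,3,0,0,0],[0,2,1,0,0,0]]]' 1
python3 - <<'E'
from h import *
go((595,-279,195),-0.065)
w=snapshot('wrist');save(w,'w12')
E
```

```text
time_s: 27.85
eef_pos: [582.0, -285.6, 194.5]
orientation: [[-0.001, 0.998, -0.066], [-0.002, -0.066, -0.998], [-1.0, -0.001, 0.002]]
wrist_force: [-0.4, 0.2, 0.3]
finger_gap: 77.1
t 27.85 tcp [ 582.  -285.6  194.5] yaw -0.066 gap 77.1 F [-0.4  0.2  0.3]
tool delta cm [-0.06  1.25 -0.74] rot [-0.001  0.002  0.001]
```

View pics/w12.png

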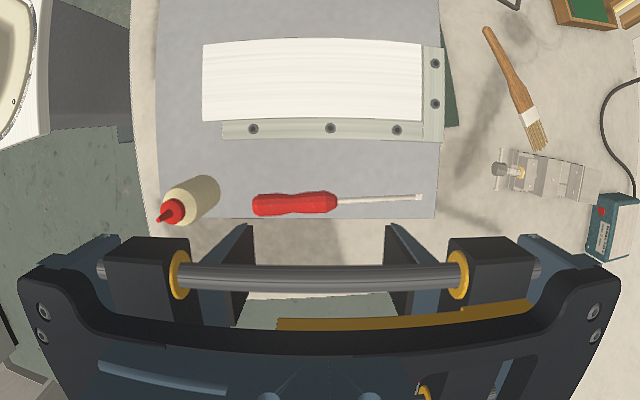

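```bash
python3 -c "
import cv2
im=cv2.imread('pics/w12.png')
a=cv2.resize(im[100:145,195:330],None,fx=5.8,fy=5.8,interpolation=cv2.INTER_CUBIC);b=cv2.resize(im[100:145,320:455],None,fx=5.8,fy=5.8,interpolation=cv2.INTER_CUBIC)
cv2.imwrite('pics/w12z.png',cv2.vconcat([a,b]))"
```

```text
(no output)
```

View pics/w12z.png

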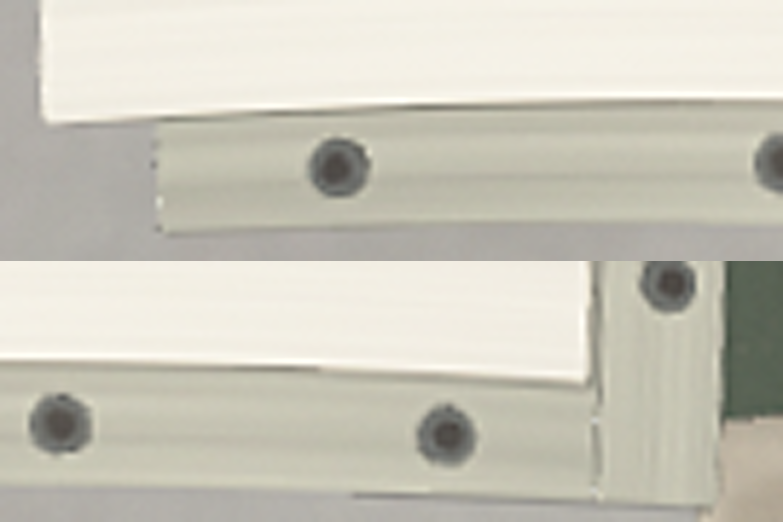

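Run:
```python
from h import *
s=snapshot('scene');save(s,'s7')
```

```text
(no output)
```

View pics/s7.png

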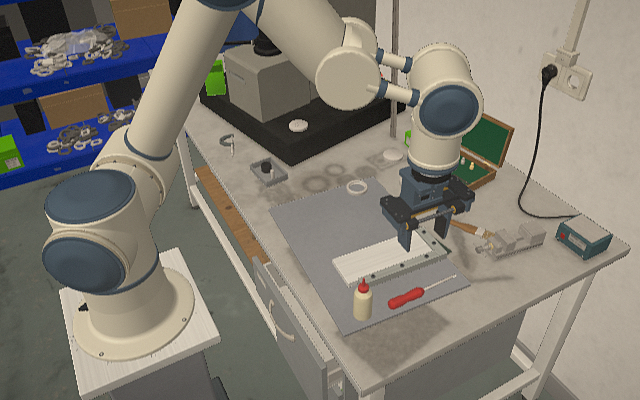

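The loupe and pin are in the tray at (268,168). The bar lies in the fence corner at (390,258), the other parts have not moved, and the gripper is clear of everything.

```bash
python3 -c "
from rig import bot
print(bot.close_job())"
```

```text
the job is handed in; nothing more can be done
None
```

I put the gauge pin and then the loupe in the grey tray. Then I slid the bar along the plate, without lifting it, against the rail and up to the end stop. I handed the job in at about 28 s of the 72 s allowed.

**Parts:** the wrist picture showed both standing upright inside the tray, and a later scene picture showed them still in it.

**Rail:** the bar stopped firmly against the rail at the same place on two pushes (about 23 N and 47 N). The last close-up shows it flush along the whole rail. Its yaw measured -0.071 to -0.074 rad, against -0.070 for the plate.

**End stop:** two end pushes stopped at the same position, 452.8 and 453.0 mm, at about 30 N. Pictures taken between the two pushes left about 0.6 mm between bar and stop. I put this down to picture error. I did not measure the gap again after the second push; in the last picture it looked no wider than the viewing angle explains.

**Not as planned:**
- The fingertips touched the plate lightly once, at 7.5 N.
- The last end push also put about 14 N sideways on the bar, away from the rail. The close-up taken after it showed no gap at the rail.

The other tools and parts look unmoved in the last scene picture.

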